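# Set the sine plate and lay the wedge on its slope

## Robot

A 6-joint arm with a two-finger parallel gripper is mounted at the origin on a cart in front of the work surface, level with it; the furniture and walls round the work are solid. World frame = base frame: x ahead of the robot, y to its left, z up, the work surface at z = 0. Lengths are in m, angles in rad, forces in N, time in s.
With the tool pointing down it reaches from about 0.225 to 0.875 m from the base axis. Payload 3.4 kg.
Tool frame: the origin (TCP) lies on the centre line of the jaws, within the pads' length; the fingertips stand 22 mm ahead of it and the grasp point (between the pads) lies 3 mm ahead of it; z points along the fingers, y is the line along which they close (so a half turn about z gives the same grasp; the last joint's range is limited). The gripper opens to 85 mm and grips with 20 to 120 N. Pads are 22 mm wide; open, the fingers measure 114 mm over their backs; the gripper's body (76 mm by 85 mm) begins 54 mm behind the grasp point. The pads swing forward as they close: fully open they stand 13 mm farther back than shut.
Start: joints at [-1.469, 0.276, 1.505, -0, 1.361, -0.121], TCP at [0.127, -0.561, 0.253] pointing down, gripper open.
Joint ranges: [-2.89, 2.89], [-0.75, 2.08], [0.22, 2.7], [-1.18, 4.32], [0.11, 2.71], [-2.7, 2.7]. Speed limits (rad/s): [2.57, 2.57, 3.14, 3.14, 3.14, 3.14].

## Interface

Orientations are given as a unit quaternion [w, x, y, z].
In Python, from rig import manip gives the robot as it stands.
- The arm moves only by the tool steer_hand, called after "Call:" as name(argument=value, ...), one argument or row to a line, values as JSON. Schema: {"type":"object","properties":{"increments":{"type":"string"},"finger_gap":{"type":"number"},"grip_force":{"type":"number"},"only":{"type":"string"},"quiet":{"type":"boolean"},"lines":{"type":"string"}},"required":["increments"],"additionalProperties":false}. increments is a string of 1 to 5 rows, parted by a bar, with the numbers parted by spaces; each row has 4 numbers: dx, dy, dz in m, then a turn about the tool's z in rad; each row shifts and turns the commanded pose from where the row before left it, along the tool's axes as they then stand; what a row does not reach is not made up. A row lasts 1/12 s, in which the tool goes at most 0.0417 m and 0.125 rad, less where a joint would pass 70% of its speed; a pose out of reach is approached as far as the arm can. finger_gap is the finger opening in m, set as the call begins (left out keeps the last). The fingers move at their own pace and stop on an object; grip_force is the grip in N (left out, the last holds). Time passes only in rows, so rows that do not move let the fingers close. The tool returns the time, the measured TCP pose, the force, the opening and the grip force at its end. only (a regular expression) keeps the lines of the reply that match it, lines (a string "A,B") keeps lines A to B, and quiet returns only ok. Input that does not fit is refused with a message, and nothing moves.
- manip.get_state(): the state, without advancing time (a new reading comes with each control period).
- manip.get_image(name): name is "side" or "top"; returns a dict with "img" (480x640x3 uint8, red, green, blue), "camera_matrix" (3x3 intrinsics, pixels), "T" (4x4, takes a point from camera to world coordinates). Camera axes: x right, y down, z forward; pixel columns grow to the right and rows downward; lengths in m; the calibration is good to about 2 mm. A picture is of the moment at which its call begins. There is no depth.
- manip.sign_off(): hands the job in; it is judged then, once.
The state is a dict: "clock": time; "qpos": joint angles; "qd": joint speeds; "effort": joint torques, N m; "position": TCP position; "ee_rot": TCP orientation; "contact_force": force on the tool from outside, world axes, zero at the start; "moment": the same for the moment, N m; "width": finger opening in m; "gripper_force": force on a finger pad.
Only numpy, scipy, OpenCV 4.12 (cv2) and the standard library are available. Lean on these libraries where they do the work, as an engineer would, in place of code of your own. Each camera call takes 0.05 s, during which the arm holds its last target. There are 200 camera calls.

## Task

Set up the wedge for checking: slide the middle-height one of the three square gauge blocks in under the raised end of the sine plate until it stands upright and centred below the plate's roller, and press the plate down until the roller rests on the block. Then lay the wedge on the sloping plate with its thick end downhill, square and snug against the stop rail and about midway across the plate, so that its top face comes level. Leave the other two blocks, the small gear, the magnet and the glue bottle where they are.

Things in the scene. Friction and masses are not known exactly. Their poses are not given: they have to be found in the camera images.
- granite: fixed dark granite surface plate, 240 (x) x 380 (y) x 30 mm; origin at the centre of its underside on the table, z up: its top is at z = 30 mm. The sine plate is hinged on it, free end to -x (towards the robot), middle at y = 0; blocks, wedge, gear and magnet stand on it, beside and in front of the sine plate
- hinge (a point): middle of the sine plate's hinge axis, which runs along y, 8 mm above the granite, at x = +80 mm of it; axes as granite. Beside the plate at each end of the axis stands a steel cheek, y = 39 to 53 mm to either side, 30 mm long, 22 mm high. A slim locking quadrant and its knob stand by the plate's left edge: y = +35 to +61 mm, x = -25 to -56 mm, up to 48 mm above the granite
- sine_plate (a joint): angle (rad) of the tilting plate; 0 level, growing lifts the free end; starts raised at 0.40 to 0.47. The hinge is stiff: the plate stays where it is left; about 3 N down at the roller lowers it, 9 N up raises it. Aluminium slab 70 mm wide, 10 mm thick, from 110 mm on the free side of the axis to 12 mm beyond it; top 14 mm above the axis. Roller on a block of height h: sin(angle) = h / 100 mm
- roller: steel roller under the free end of the plate, 16 mm across, 70 mm long along y, its axis 100 mm from the hinge axis; origin at its middle (it can turn stiffly about its own axis). Its underside is at 100 mm x sin(angle) above the granite
- press_point (a point): point on the plate's top face above the middle of the roller, 10 mm from the plate's free edge; x points along the plate to the hinge (downhill), y across the plate (level), z square to its top
- stop_foot (a point): middle of the foot of the stop rail, where its uphill face meets the plate's top face; axes as press_point. The steel rail crosses the plate at its low, hinge end, standing 8 mm above the top face; uphill of it 112 mm of the plate's top is bare and flat
- block_20: loose square steel gauge block 24 x 24 mm, 20 mm high, with a small dark hole in the top; origin at the centre of its underside, z up. Must be left where it is
- block_30: loose square steel gauge block 24 x 24 mm, 30 mm high, 0.14 kg: the middle one, to be used; origin at the centre of its underside, z up
- block_42: loose square steel gauge block 24 x 24 mm, 42 mm high; origin at the centre of its underside, z up. Must be left where it is
- wedge: loose aluminium wedge, 60 mm long (x), 30 mm wide (y), 8 mm high at its thin end (-x) rising to 26.9 mm at its thick end (+x), 17.5 degrees, about 0.085 kg; flat upright sides; origin at the centre of its flat underside. Starts lying flat on the granite, its x within 1.4 rad of the granite's x
- wedge_top (a point): middle of the wedge's sloping top face, z square to that face; vertical when the face is level
- wedge_thick_end (a point): middle of the lower edge of the wedge's thick end face; axes as the wedge
- gear_2: loose grey printed gear, 32 mm across, 21 mm high, lying near the granite's front edge left of the middle; origin under its centre. Leave alone
- magnet: loose pale round magnet, 25 mm across, 12 mm high, near the granite's front edge right of the middle; origin under its centre. Leave alone
- glue: loose small white glue bottle with red tip, 32 mm across, 94 mm high, standing on the table to the right of the granite; origin under its centre. Leave alone

How it is judged:
On the way:
1. the 30 mm block stands on the granite under the plate's roller (horizontal distance between block_30 and roller below 0.016 m and angle between block_30's own z axis and vertical below 0.05 rad and height (world z) of block_30 below 0.034 m), for 0.2 s.
At the end, for the whole second after the job is handed in: Roller rests on the upright 30 mm block (centre within 8 mm; plate 0.293 to 0.315 rad; contact over 0.2 N). Wedge on the plate, thick end within 3 mm of the stop, within 12 mm of mid-width, square within 0.06 rad, top level within 0.035 rad. Both at rest (horizontal distance between block_30 and roller below 0.008 m and angle between block_30's own z axis and vertical below 0.03 rad and height (world z) of block_30 below 0.033 m and value of joint sine_plate between 0.293 and 0.315 rad and contact force between roller and block_30 above 0.2 N and angle between wedge_top's own z axis and vertical below 0.035 rad and angle between the x axis of wedge and the x axis of stop_foot, either way round below 0.06 rad and x of wedge_thick_end in the frame of stop_foot between -0.003 and 0.002 m and y of wedge_thick_end in the frame of stop_foot between -0.012 and 0.012 m and z of wedge_thick_end in the frame of stop_foot below 0.002 m and linear speed of each of wedge, block_30 below 0.01 m/s); the robot touches nothing.
It fails at once if one of the other two blocks is moved by more than 20 mm (distance of any of block_20, block_42 from where it was at the start of the episode above 0.02 m).
It fails at once if the gear, the magnet or the glue bottle is moved by more than 20 mm (distance of any of gear_2, magnet, glue from where it was at the start of the episode above 0.02 m).
It also fails if it takes over 70 s, if anything falls off the work surface, if the arm or the gripper's body presses on something with over 40 N, if the wrist force passes 120 N, or if a joint passes its speed limit or range.

## Working session

There is one attempt and no reset: what is moved stays moved. The work goes in short steps, Python scripts to look and compute and a tool call to move; the robot and the scene stay as the last step left them, time stands still between calls to the robot, and variables do not carry over. Pictures are saved under pics/ and viewed, at most 10 in all, crops included, and the job is handed in when it is done.

```bash
ls; mkdir -p pics
```

Run:
```python
from rig import manip
import cv2,json,numpy as np
for n in ("top","side"):
    d=manip.get_image(n); cv2.imwrite(f"pics/{n}0.png",d["img"][:,:,::-1])
    print(n,np.round(d["camera_matrix"],1).tolist(),np.round(d["T"],4).tolist())
s=manip.get_state();print(s["clock"],s["position"],s["ee_rot"],s["width"],s["contact_force"])
```

```text
pics
rig.py
top [[471.8, 0.0, 319.0], [0.0, 471.8, 246.7], [0.0, 0.0, 1.0]] [[0.0129, -0.9893, 0.145, 0.4139], [-0.9997, -0.0101, 0.0201, -0.0745], [-0.0185, -0.1452, -0.9892, 0.9108], [0.0, 0.0, 0.0, 1.0]]
side [[545.7, 0.0, 321.6], [0.0, 545.7, 235.6], [0.0, 0.0, 1.0]] [[-0.9945, -0.0625, 0.0835, 0.4517], [-0.1039, 0.6671, -0.7377, 0.5745], [-0.0096, -0.7423, -0.67, 0.64], [0.0, 0.0, 0.0, 1.0]]
0.1 [ 0.12697102 -0.56034704  0.25251335] [-8.58049442e-04  9.93803211e-01  1.11150533e-01 -5.63646639e-06] 0.08541099517701697 [ 0.05085176 -0.0710203  -0.67913464]
```

View pics/top0.png

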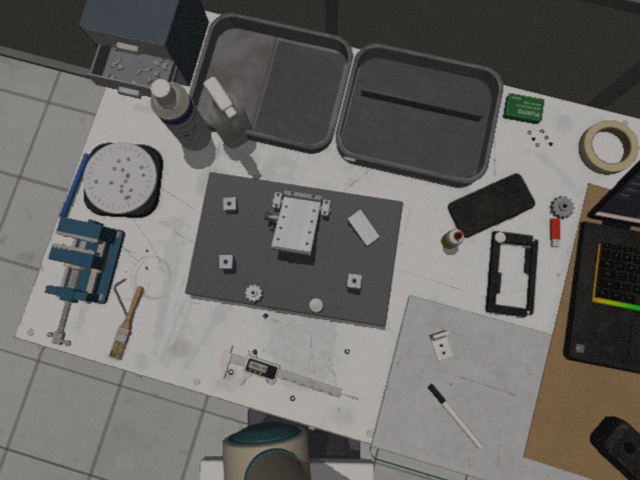

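View pics/side0.png

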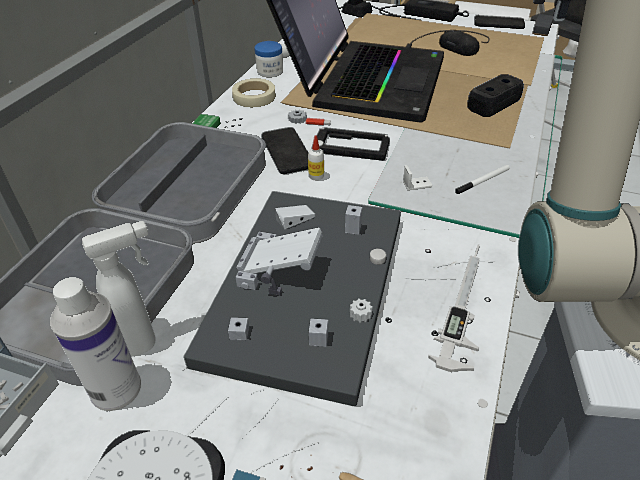

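The top view shows blocks at about (230,204), (226,262) and (354,282), the sine plate at (297,222), the wedge at (363,227), the gear at (253,293) and the magnet at (316,305). In the side view the blocks are at (237,328), (317,330) and (353,218). I'll zoom in on these to measure heights.

Create h.py:
```python
import numpy as np,cv2
from rig import manip
def cam(n):
    d=manip.get_image(n); return d["img"],d["camera_matrix"],d["T"]
def ray(K,T,u,v,z):
    r=T[:3,:3]@np.linalg.solve(K,[u,v,1]); c=T[:3,3]; return c+r*(z-c[2])/r[2]
def proj(K,T,p):
    q=K@(T[:3,:3].T@(np.asarray(p)-T[:3,3])); return q[:2]/q[2]
def tri(obs):
    A=np.zeros((3,3));b=np.zeros(3)
    for K,T,u,v in obs:
        r=T[:3,:3]@np.linalg.solve(K,[u,v,1]);r/=np.linalg.norm(r);P=np.eye(3)-np.outer(r,r);A+=P;b+=P@T[:3,3]
    return np.linalg.solve(A,b)
```

Run:
```python
from h import *
I,K,T=cam("top"); S,K2,T2=cam("side")
np.savez("c.npz",K=K,T=T,K2=K2,T2=T2,I=I,S=S)
hsv=cv2.cvtColor(I,cv2.COLOR_RGB2HSV)
m=((hsv[...,2]<95)).astype(np.uint8); m[:165]=0;m[335:]=0;m[:,:180]=0;m[:,415:]=0
cs,_=cv2.findContours(m,cv2.RETR_EXTERNAL,cv2.CHAIN_APPROX_NONE)
c=max(cs,key=cv2.contourArea); r=cv2.minAreaRect(c); print(r)
for p in cv2.approxPolyDP(cv2.convexHull(c),6,True)[:,0]: print(p,ray(K,T,*p,0.03).round(4))
a=cv2.resize(I[165:335,180:415],None,fx=3.4,fy=3.4,interpolation=cv2.INTER_CUBIC)[:,:,::-1]
b=cv2.resize(S[185:405,180:410],None,fx=3.4,fy=2.7,interpolation=cv2.INTER_CUBIC)[:,:,::-1]
b=cv2.resize(S[185:405,180:410],None,fx=2.7,fy=2.7,interpolation=cv2.INTER_CUBIC)[:,:,::-1]
cv2.imwrite("pics/ct.png",a);cv2.imwrite("pics/cs.png",b)
```

```text
((295.9189453125, 243.4864959716797), (202.21078491210938, 141.38316345214844), 9.462322235107422)
[209 174] [0.6834 0.1587 0.03  ]
[255 165] [0.7021 0.0698 0.03  ]
[401 202] [ 0.6308 -0.2118  0.03  ]
[384 326] [ 0.397  -0.1778  0.03  ]
[186 293] [0.453  0.1911 0.03  ]
```

View pics/ct.png

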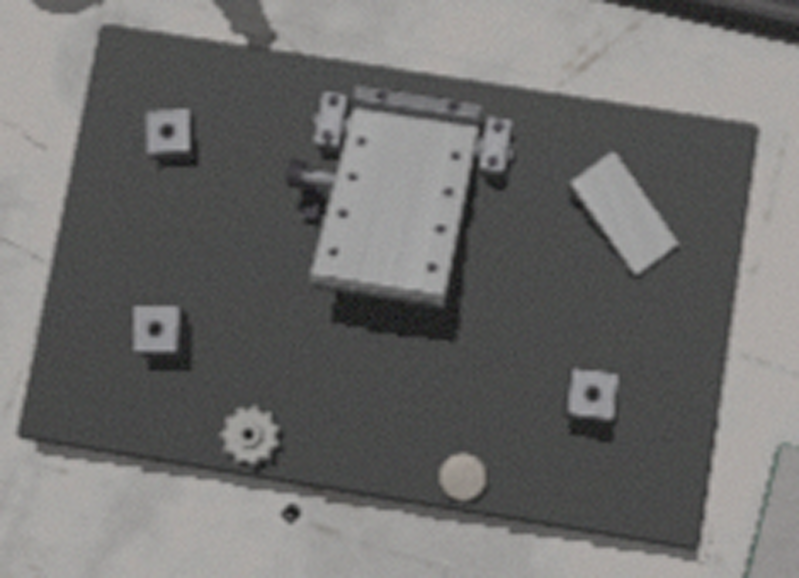

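View pics/cs.png

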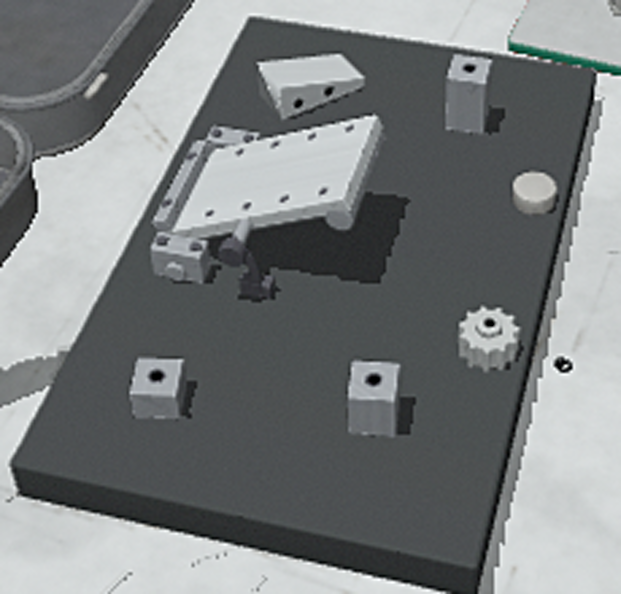

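Heights seen in the side view suggest block_30 is the near-left one (top view hole at about (225.6,261.8), side view (318.1,325.7)), with block_20 far left and block_42 on the right. The wedge's thick end points towards the robot and right. Next I'll work out numeric poses.

Run:
```python
from h import *
z=np.load("c.npz");I,S,K,T,K2,T2=[z[k] for k in("I","S","K","T","K2","T2")]
ft=lambda x,y:(x/3.4+180,y/3.4+165); fs=lambda x,y:(x/2.7+180,y/2.7+185)
def t2(n,a,b): p=tri([(K,T,*ft(*a)),(K2,T2,*fs(*b))]); print(n,p.round(4),"reproj err",(proj(K,T,p)-ft(*a)).round(1)); return p
t2("blkFL",(168,131),(157,376));t2("blkNL",(155,329),(373,380));t2("blkR",(592,394),(469,68))
t2("plate free L",(312,278),(356,210));t2("plate free R",(443,298),(380,117))
t2("hole freeL",(333,252),(323,191));t2("hole freeR",(432,267),(349,128))
t2("hole lowL",(362,141),(209,213));t2("hole lowR",(456,155),(239,151))
t2("cheekL near",(326,137),(197,245));t2("gear",(248,434),(489,323))
# granite edges
g=cv2.cvtColor(I,cv2.COLOR_RGB2GRAY);m=((g<95)).astype(np.uint8); m[:165]=0;m[335:]=0;m[:,:180]=0;m[:,415:]=0
c=max(cv2.findContours(m,cv2.RETR_EXTERNAL,cv2.CHAIN_APPROX_NONE)[0],key=cv2.contourArea)[:,0].astype(float)
def edge(sel,d):
    W=np.array([ray(K,T,*(p+d),0.03)[:2] for p in c[sel]]); vx,vy,x,y=cv2.fitLine(W.astype(np.float32),cv2.DIST_HUBER,0,.01,.01).ravel(); return np.array([x,y]),np.array([vx,vy]),len(W)
u,v=c.T
yfar=172.6+(u-210.3)*.155
for n,s in(("far",(u>285)&(u<390)&(abs(v-yfar)<6)),("right",(u>380)&(v>215)&(v<315)),("left",(u<212)&(v>185)&(v<285))):
    p,d,k=edge(s,0);print(n,k,p.round(4),"dir deg",np.degrees(np.arctan2(d[1],d[0])).round(2))
# wedge: bright region
m=(g>110).astype(np.uint8);mm=np.zeros_like(m);mm[200:250,340:385]=m[200:250,340:385]
w=max(cv2.findContours(mm,cv2.RETR_EXTERNAL,cv2.CHAIN_APPROX_NONE)[0],key=cv2.contourArea);print(cv2.minAreaRect(w));print(cv2.boxPoints(cv2.minAreaRect(w)))
for name,x0,y0,x1,y1,h in(("blkNL",215,250,240,272,.06),):
    mm=np.zeros_like(m);mm[y0:y1,x0:x1]=m[y0:y1,x0:x1]
    w=max(cv2.findContours(mm,cv2.RETR_EXTERNAL,cv2.CHAIN_APPROX_NONE)[0],key=cv2.contourArea);r=cv2.minAreaRect(w);print(name,r)
    for q in cv2.boxPoints(r):print(ray(K,T,*q,h).round(4))
```

```text
blkFL [0.6212 0.113  0.0464] reproj err [-0.  -0.1]
blkNL [0.5099 0.1133 0.0569] reproj err [ 0.  -0.2]
blkR [ 0.4766 -0.1207  0.0695] reproj err [ 0.  -0.1]
plate free L [0.531  0.0257 0.0883] reproj err [-0.   1.4]
plate free R [ 0.5229 -0.0428  0.0942] reproj err [-0.   0.1]
hole freeL [0.5473 0.015  0.0899] reproj err [-0.  -0.1]
hole freeR [ 0.5397 -0.0366  0.0899] reproj err [-0.  0.]
hole lowL [0.6143 0.0043 0.0563] reproj err [-0.  -0.1]
hole lowR [ 0.6066 -0.0472  0.057 ] reproj err [-0. -0.]
cheekL near [0.6176 0.0247 0.0512] reproj err [-0.  -0.1]
gear [0.4544 0.0627 0.0479] reproj err [ 0.  -0.1]
far 104 [ 0.6492 -0.0905] dir deg 81.44
right 99 [ 0.5103 -0.1954] dir deg -8.46
left 99 [0.5637 0.1757] dir deg -8.57
((363.2540588378906, 227.0265655517578), (33.8801383972168, 16.051015853881836), 54.782405853271484)
[[346.92844 217.81525]
 [360.0416  208.5589 ]
 [379.57968 236.23788]
 [366.46652 245.49423]]
blkNL ((225.5, 261.0), (12.0, 13.0), 90.0)
[0.5215 0.1252 0.06  ]
[0.5217 0.1014 0.06  ]
[0.4997 0.1005 0.06  ]
[0.4995 0.1243 0.06  ]
```

Add to h.py:
```python
yaw=-0.1487; X=np.array([np.cos(yaw),np.sin(yaw)]); Y=np.array([-np.sin(yaw),np.cos(yaw)])
H=np.array([.6165,.0697])            # hinge in granite-aligned coords
def hf(p): p=np.asarray(p)[:2]; return np.array([p@X,p@Y])-H     # world -> hinge frame xy
def wf(q): q=np.asarray(q)+H; return q[0]*X+q[1]*Y
def tool():
    s=manip.get_state(); w,x,y,z=s["ee_rot"]; a=np.array([1-2*(y*y+z*z),2*(x*y+w*z)]); a/=np.linalg.norm(a)
    return s["position"],a,np.arctan2(a[1],a[0]),s
def goto(xy,z,yw):
    """print tool-axis deltas (taken before turn) to world target"""
    p,a,t,s=tool(); b=np.array([a[1],-a[0]]); d=np.asarray(xy)-p[:2]
    print("dx %.4f dy %.4f dz %.4f turn %.4f"%(d@a,d@b,p[2]-z,t-yw),"| at hinge xy",hf(p).round(4),"z %.4f yaw %.4f F"%(p[2],t),s["contact_force"].round(1),"w %.4f t %.1f"%(s["width"],s["clock"]))
```

Run:
```python
from h import *
z=np.load("c.npz");I,S,K,T,K2,T2=[z[k] for k in("I","S","K","T","K2","T2")]
def rect(I,x0,y0,x1,y1,th,s=8):
    g=cv2.resize(cv2.cvtColor(I[y0:y1,x0:x1],cv2.COLOR_RGB2GRAY),None,fx=s,fy=s,interpolation=cv2.INTER_CUBIC)
    g=cv2.GaussianBlur(g,(9,9),0); m=(g>th).astype(np.uint8)
    c=max(cv2.findContours(m,cv2.RETR_EXTERNAL,cv2.CHAIN_APPROX_SIMPLE)[0],key=cv2.contourArea)
    return (cv2.boxPoints(cv2.minAreaRect(c))+.5)/s-.5+[x0,y0]
for th in(120,140):
  b=rect(I,212,248,242,276,th);P=np.array([ray(K,T,*q,.06)[:2] for q in b]);e=P[1]-P[0];print("blk",P.mean(0).round(4),"yaw mod90",(np.degrees(np.arctan2(e[1],e[0]))%90).round(1),np.linalg.norm(P-np.roll(P,1,0),axis=1).round(4))
  w=rect(I,338,200,388,252,th);w=w[np.argsort(w[:,1])];
  tk=[ray(K,T,*q,.0569)[:2] for q in w[:2]];tn=[ray(K,T,*q,.038)[:2] for q in w[2:]]
  a=np.mean(tk,0);c=np.mean(tn,0);d=a-c;print("wedge",((a+c)/2).round(4),"yaw",np.arctan2(d[1],d[0]).round(3),"len",np.linalg.norm(d).round(4),"wid",np.linalg.norm(tk[0]-tk[1]).round(4),np.linalg.norm(tn[0]-tn[1]).round(4),"hinge",hf((a+c)/2).round(4))
print("side view blk", ray(K2,T2,318.1,325.7,.06),"blk hinge",hf([.5107,.113]))
goto([.5107,.113],.2,-.02)
```

```text
blk [0.5104 0.113 ] yaw mod90 2.5 [0.0233 0.0236 0.0234 0.0236]
wedge [ 0.5781 -0.1387] yaw 0.665 len 0.0606 wid 0.0298 0.0302 hinge [-0.0242 -0.1213]
blk [0.5105 0.1132] yaw mod90 1.5 [0.0211 0.0223 0.0212 0.0223]
wedge [ 0.578  -0.1388] yaw 0.669 len 0.0592 wid 0.0285 0.0289 hinge [-0.0243 -0.1213]
side view blk [0.50998486 0.11567442 0.06      ] blk hinge [-0.12817707  0.11771452]
dx 0.5230 dy -0.5721 dz 0.0528 turn 0.2428 | at hinge xy [-0.4078 -0.6052] z 0.2528 yaw 0.2228 F [ 0.4 -0.1 -0. ] w 0.0856 t 0.2
```

Call:
steer_hand(
  increments="0.025 -0.0285 0 0 | 0.025 -0.0285 0 0 | 0.025 -0.0285 0 0 | 0.025 -0.0285 0 0 | 0.025 -0.0285 0 0",
  finger_gap=0.05,
)

```text
clock: 0.62
position: [0.2179, -0.3925, 0.253]
ee_rot: [-0.0, 0.994, 0.111, 0.0]
contact_force: [-0.1, 0.1, -0.2]
width: 0.0499
gripper_force: 0.0
```

Call:
steer_hand(
  increments="0.025 -0.0285 0 0 | 0.025 -0.0285 0 0 | 0.025 -0.0285 0 0 | 0.025 -0.0285 0 0 | 0.025 -0.0285 0 0",
)

```text
clock: 1.03
position: [0.3082, -0.2258, 0.2534]
ee_rot: [0.0, 0.994, 0.111, 0.0]
contact_force: [-0.1, -0.1, -0.6]
width: 0.0501
gripper_force: 0.0
```

Call:
steer_hand(
  increments="0.025 -0.0285 0 0 | 0.025 -0.0285 0 0 | 0.025 -0.0285 0 0 | 0.025 -0.0285 0 0 | 0.025 -0.0285 0 0",
)

```text
clock: 1.45
position: [0.3986, -0.0591, 0.2534]
ee_rot: [0.0, 0.994, 0.111, 0.0]
contact_force: [1.0, -0.9, 0.1]
width: 0.0501
gripper_force: 0.0
```

Call:
steer_hand(
  increments="0.025 -0.0285 0.01 0.1 | 0.025 -0.0285 0.01 0.088 | 0 0 0 0",
)

```text
clock: 1.7
position: [0.4389, 0.0075, 0.2323]
ee_rot: [-0.002, 1.0, 0.021, 0.0]
contact_force: [-0.0, -1.1, -0.0]
width: 0.05
gripper_force: 0.0
```

```bash
python3 -c "
from h import *
goto([.4955,.1125],.15,.035)"
```

```text
dx 0.0610 dy -0.1025 dz 0.0823 turn 0.0071 | at hinge xy [-0.1835  0.0028] z 0.2323 yaw 0.0421 F [-0.  -1.1 -0. ] w 0.0500 t 1.7
```

Call:
steer_hand(
  increments="0.02 -0.034 0.01 0.007 | 0.02 -0.034 0.01 0 | 0.02 -0.0345 0.01 0 | 0.001 0 0.03 0 | 0 0 0.03 0",
)

```text
clock: 2.12
position: [0.4965, 0.1086, 0.1437]
ee_rot: [-0.0, 1.0, 0.018, 0.002]
contact_force: [-0.1, -1.1, -0.4]
width: 0.0498
gripper_force: 0.0
```

Call:
steer_hand(
  increments="0 0 0 0",
)

```text
clock: 2.2
position: [0.4902, 0.1068, 0.1387]
ee_rot: [0.001, 1.0, 0.017, -0.006]
contact_force: [-1.5, -0.4, 0.2]
width: 0.0498
gripper_force: 0.0
```

```bash
python3 -c "
from h import *
goto([.4955,.1125],.057,.035)"
```

```text
dx 0.0055 dy -0.0055 dz 0.0817 turn -0.0009 | at hinge xy [-0.1475  0.1086] z 0.1387 yaw 0.0341 F [-1.5 -0.4  0.2] w 0.0498 t 2.2
```

Call:
steer_hand(
  increments="0.002 -0.0055 0.02 0 | 0 0 0.02 0 | 0 0 0.02 0 | 0 0 0 0 | 0 0 0 0",
)

```text
clock: 2.62
position: [0.4959, 0.1117, 0.0842]
ee_rot: [0.0, 1.0, 0.016, -0.001]
contact_force: [-0.0, 0.6, 0.1]
width: 0.0502
gripper_force: 0.0
```

```bash
python3 -c "
from h import *
goto([.4955,.1125],.057,.035)"
```

```text
dx -0.0004 dy -0.0008 dz 0.0272 turn -0.0034 | at hinge xy [-0.1426  0.1142] z 0.0842 yaw 0.0316 F [-0.   0.6  0.1] w 0.0502 t 2.6
```

Call:
steer_hand(
  increments="0 -0.001 0.014 0 | 0 0 0.013 0 | 0 0 0 0 | 0 0 0 0",
)

```text
clock: 2.95
position: [0.4968, 0.1131, 0.0581]
ee_rot: [0.0, 1.0, 0.016, 0.001]
contact_force: [-0.5, 0.4, 0.3]
width: 0.0499
gripper_force: 0.0
```

Call:
steer_hand(
  increments="0 0 0 0 | 0 0 0 0 | 0 0 0 0 | 0 0 0 0 | 0 0 0 0",
  finger_gap=0.015,
  grip_force=60,
)

```text
clock: 3.37
position: [0.4971, 0.1133, 0.0583]
ee_rot: [0.0, 1.0, 0.016, 0.001]
contact_force: [-0.5, -0.1, 5.8]
width: 0.0228
gripper_force: 58.7
```

```bash
python3 -c "
from h import *
goto([.4955,.1125],.057,.035)
S,K,T=cam('side');I,_,_=cam('top')
a=np.hstack([cv2.resize(S[270:370,260:360],None,fx=4,fy=4,interpolation=2),cv2.resize(I[215:315,180:280],None,fx=4,fy=4,interpolation=2)])
cv2.imwrite('pics/g1.png',a[:,:,::-1])"
```

```text
dx -0.0016 dy 0.0008 dz 0.0013 turn -0.0027 | at hinge xy [-0.1417  0.116 ] z 0.0583 yaw 0.0323 F [-0.5 -0.1  5.8] w 0.0228 t 3.4
```

View pics/g1.png

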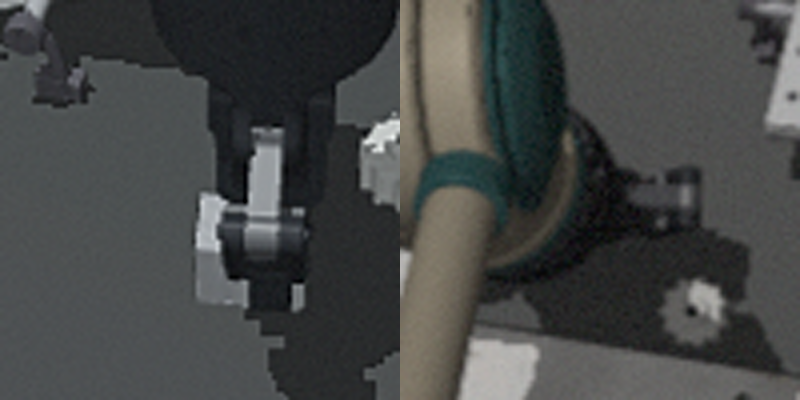

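Call:
steer_hand(
  increments="0 0 -0.006 0 | 0 0 0 0 | 0 0 0 0",
)

```text
clock: 3.72
position: [0.4964, 0.1133, 0.0633]
ee_rot: [-0.0, 1.0, 0.016, 0.001]
contact_force: [0.2, -0.0, -1.5]
width: 0.0223
gripper_force: 58.9
```

```bash
python3 -c "
from h import *
goto(wf([-.133,0]),.0645,-.1487)"
```

```text
dx -0.0116 dy 0.1157 dz -0.0012 turn 0.1809 | at hinge xy [-0.1424  0.1159] z 0.0633 yaw 0.0322 F [ 0.2 -0.  -1.5] w 0.0223 t 3.7
```

Call:
steer_hand(
  increments="0.004 0 0 0.09 | 0.005 0 0 0.091 | 0 0.029 0 0 | 0 0.029 0 0 | 0 0.029 0 0",
)

```text
clock: 4.13
position: [0.4919, 0.0266, 0.0625]
ee_rot: [0.0, 0.997, -0.073, -0.0]
contact_force: [-0.8, 0.3, -1.7]
width: 0.0226
gripper_force: 59.0
```

Call:
steer_hand(
  increments="0 0.027 0 0 | 0 0 0 0 | 0 0 0 0 | 0 0 0 0",
)

```text
clock: 4.47
position: [0.4881, 0.0006, 0.0627]
ee_rot: [-0.0, 0.997, -0.075, -0.0]
contact_force: [-0.2, 0.2, -1.2]
width: 0.0226
gripper_force: 59.2
```

```bash
python3 -c "
from h import *
goto(wf([-.1124,0]),.0645,-.1487)
S,K,T=cam('side');I,_,_=cam('top')
a=np.hstack([cv2.resize(S[200:320,230:370],None,fx=3,fy=3,interpolation=2),cv2.resize(I[190:310,250:370],None,fx=3,fy=3,interpolation=2)])
cv2.imwrite('pics/g2.png',a[:,:,::-1])"
```

```text
dx 0.0214 dy 0.0032 dz -0.0018 turn -0.0010 | at hinge xy [-0.1338  0.0032] z 0.0627 yaw -0.1497 F [-0.2  0.2 -1.2] w 0.0226 t 4.5
```

View pics/g2.png

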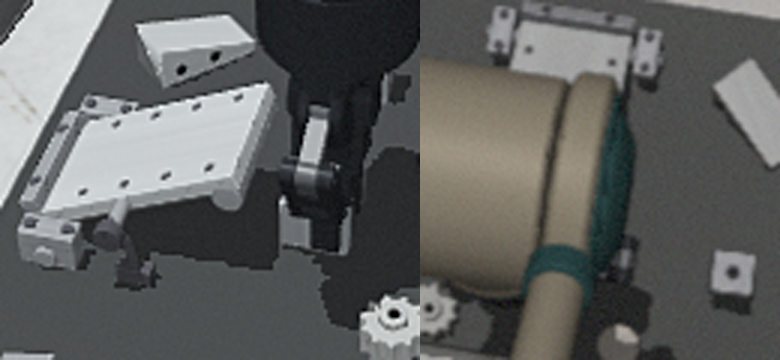

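The block is held upright just in front of the plate, with its bottom left at about (280,250) in the crop. The plate end at about (270,95) is still clear of the fingers. I'll slide it in.

Call:
steer_hand(
  increments="0.006 0.003 0.001 0 | 0.006 0 0.001 0 | 0.005 0 0.001 0 | 0 0 0 0 | 0 0 0 0",
)

```text
clock: 4.98
position: [0.5051, -0.0049, 0.0595]
ee_rot: [0.0, 0.997, -0.074, -0.0]
contact_force: [-0.1, -0.0, -1.6]
width: 0.0228
gripper_force: 59.2
```

Call:
steer_hand(
  increments="0.004 0 0 0 | 0 0 0 0 | 0 0 0 0",
)

```text
clock: 5.23
position: [0.5087, -0.0057, 0.0598]
ee_rot: [0.0, 0.997, -0.074, 0.0]
contact_force: [0.0, 0.1, -1.2]
width: 0.0228
gripper_force: 59.2
```

```bash
python3 -c "
from h import *
goto(wf([-.1124,0]),.0583,-.1487)"
```

```text
dx 0.0002 dy 0.0000 dz 0.0015 turn -0.0001 | at hinge xy [-0.1126  0.    ] z 0.0598 yaw -0.1488 F [ 0.   0.1 -1.2] w 0.0228 t 5.2
```

Call:
steer_hand(
  increments="0.003 0 0 0 | 0 0 0.0013 0 | 0 0 0.001 0 | 0 0 0 0 | 0 0 0 0",
)

```text
clock: 5.65
position: [0.5121, -0.0063, 0.0584]
ee_rot: [0.0, 0.997, -0.074, 0.001]
contact_force: [-0.9, 0.2, 4.3]
width: 0.0227
gripper_force: 60.0
```

```bash
python3 -c "
from h import *
goto(wf([-.1124,0]),.0583,-.1487)
S,K,T=cam('side')
cv2.imwrite('pics/g3.png',cv2.resize(S[200:320,230:370],None,fx=4,fy=4,interpolation=2)[:,:,::-1])"
```

```text
dx -0.0033 dy -0.0000 dz 0.0001 turn -0.0002 | at hinge xy [-0.1091 -0.    ] z 0.0584 yaw -0.1489 F [-0.9  0.2  4.3] w 0.0227 t 5.7
```

View pics/g3.png

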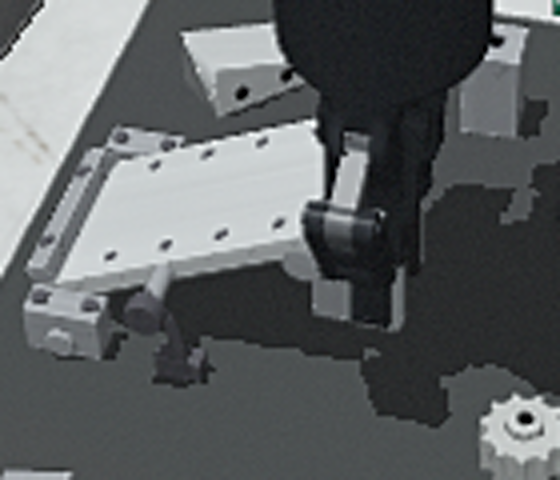

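The block is on the granite under the roller (about (310,295) in the crop). I'll release it and back off.

Call:
steer_hand(
  increments="0 0 0 0 | 0 0 0 0 | 0 0 0 0",
  finger_gap=0.04,
)

```text
clock: 5.95
position: [0.5114, -0.0061, 0.0573]
ee_rot: [0.0, 0.997, -0.074, -0.0]
contact_force: [-0.0, 0.1, 0.3]
width: 0.0397
gripper_force: 0.0
```

Call:
steer_hand(
  increments="-0.015 0 0 0 | -0.02 0 0 0 | -0.02 0 0 0 | 0 0 -0.035 0 | 0 0 -0.035 0",
)

```text
clock: 6.37
position: [0.4528, 0.0027, 0.1259]
ee_rot: [-0.0, 0.997, -0.074, -0.004]
contact_force: [2.1, 0.2, 0.2]
width: 0.0402
gripper_force: 0.0
```

Call:
steer_hand(
  increments="0 0 0 0 | 0 0 0 0",
  finger_gap=0,
)

```text
clock: 6.53
position: [0.4586, 0.0018, 0.1292]
ee_rot: [0.0, 0.997, -0.074, 0.003]
contact_force: [0.1, 0.5, 0.0]
width: 0.0166
gripper_force: 0.0
```

```bash
python3 -c "
from h import *
goto(wf([-.094,0]),.15,-.1487)
S,K,T=cam('side')
cv2.imwrite('pics/g4.png',cv2.resize(S[200:320,230:370],None,fx=4,fy=4,interpolation=2)[:,:,::-1])"
```

```text
dx 0.0693 dy 0.0001 dz -0.0208 turn -0.0001 | at hinge xy [-1.633e-01  1.000e-04] z 0.1292 yaw -0.1488 F [0.1 0.5 0. ] w 0.0166 t 6.5
```

View pics/g4.png

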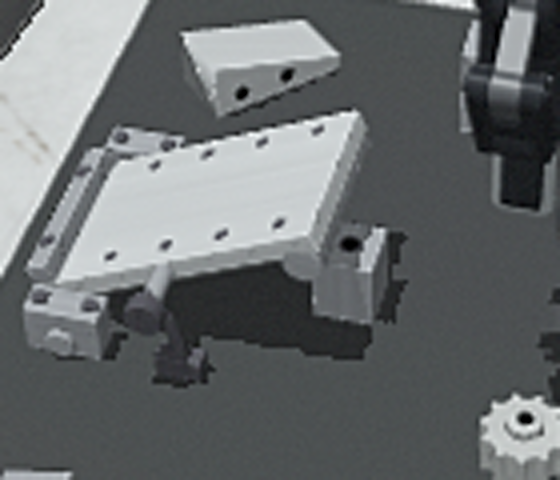

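The block stands upright with its hole visible at (350,244) in the crop, in front of the roller. I'll check its position numerically.

Run:
```python
from h import *
z=np.load("c.npz");K,T,K2,T2=[z[k] for k in("K","T","K2","T2")]
p=ray(K2,T2,230+350/4-.375,200+244/4-.375,.06); q=p[:2]+np.array([.0005,-.0027]); print("block",q.round(4),hf(q).round(4))
# roller end-left visible: far/near plate edge corner estimates
for n,u,v in(("freeL bottom",310,262),("freeR top",362,113),("blk base left",313,312),("blk base right",375,324)):
    print(n,(u/4+230,v/4+200),hf(ray(K2,T2,u/4+229.6,v/4+199.6,.03)[:2]+np.array([.0005,-.0027])).round(4))
```

```text
block [ 0.5254 -0.0101] [-0.0954 -0.0019]
freeL bottom (307.5, 265.5) [-0.0744 -0.0176]
freeR top (320.5, 228.25) [-0.0719 -0.1086]
blk base left (308.25, 278.0) [-0.0828  0.0082]
blk base right (323.75, 281.0) [-0.1075  0.0086]
```

Call:
steer_hand(
  increments="0 0 -0.02 0 | 0.027 0 0 0 | 0.027 0 0 0 | 0.026 0 0 0 | 0 0 0.012 0",
)

```text
clock: 7.0
position: [0.5428, -0.0111, 0.1358]
ee_rot: [0.0, 0.997, -0.075, 0.004]
contact_force: [1.3, 0.1, 0.2]
width: -0.0003
gripper_force: 0.0
```

Call:
steer_hand(
  increments="0 0 0 0 | 0 0 0.008 0 | 0 0 0 0 | 0 0 0 0",
)

```text
clock: 7.33
position: [0.5346, -0.0095, 0.1264]
ee_rot: [-0.0, 0.997, -0.074, -0.002]
contact_force: [-0.8, 1.5, 0.2]
width: 0.0004
gripper_force: 0.0
```

```bash
python3 -c "
from h import *
goto(wf([-.082,0]),.118,-.1487)"
```

```text
dx 0.0044 dy 0.0001 dz 0.0084 turn -0.0001 | at hinge xy [-0.0864  0.0001] z 0.1264 yaw -0.1488 F [-0.8  1.5  0.2] w 0.0004 t 7.3
```

Call:
steer_hand(
  increments="0.003 0 0.005 0 | 0 0 0.004 0 | 0 0 0.004 0 | 0 0 0 0",
)

```text
clock: 7.67
position: [0.539, -0.0102, 0.1141]
ee_rot: [0.0, 0.997, -0.074, -0.0]
contact_force: [0.9, 0.7, 0.7]
width: -0.0001
gripper_force: 0.2
```

Call:
steer_hand(
  increments="0 0 0.003 0 | 0 0 0.002 0 | 0 0 0 0",
)

```text
clock: 7.92
position: [0.5389, -0.0102, 0.1092]
ee_rot: [0.0, 0.997, -0.074, -0.0]
contact_force: [-1.2, 0.5, 1.6]
width: 0.0002
gripper_force: 0.8
```

Call:
steer_hand(
  increments="0 0 0.002 0 | 0 0 0.002 0 | 0 0 0 0",
)

```text
clock: 8.17
position: [0.5389, -0.0102, 0.105]
ee_rot: [0.0, 0.997, -0.074, -0.0]
contact_force: [-0.7, 0.7, 2.7]
width: 0.0001
gripper_force: 1.0
```

Call:
steer_hand(
  increments="0 0 0.0015 0 | 0 0 0 0",
)

```text
clock: 8.33
position: [0.539, -0.0103, 0.1037]
ee_rot: [0.0, 0.997, -0.074, -0.0]
contact_force: [-1.0, -0.9, 2.7]
width: -0.0001
gripper_force: 1.0
```

Call:
steer_hand(
  increments="0 0 0.0015 0 | 0 0 0 0",
)

```text
clock: 8.5
position: [0.539, -0.0102, 0.1031]
ee_rot: [0.0, 0.997, -0.074, -0.0]
contact_force: [-3.0, 0.8, 8.7]
width: -0.0
gripper_force: 3.6
```

Call:
steer_hand(
  increments="0 0 0.001 0 | 0 0 0 0",
)

```text
clock: 8.67
position: [0.5391, -0.0102, 0.103]
ee_rot: [0.0, 0.997, -0.074, 0.0]
contact_force: [-3.8, 1.0, 13.4]
width: 0.0
gripper_force: 6.1
```

Call:
steer_hand(
  increments="0 0 -0.01 0 | 0 0 -0.025 0 | 0 0 -0.02 0 | 0 0 0 0 | 0 0 0 0",
)

```text
clock: 9.08
position: [0.5401, -0.0104, 0.1573]
ee_rot: [0.0, 0.997, -0.074, 0.002]
contact_force: [-0.2, 0.4, -0.3]
width: 0.0002
gripper_force: 0.0
```

Run:
```python
from h import *
goto([.5811,-.1363],.12,.667)
S,K,T=cam("side")
cv2.imwrite('pics/g5.png',cv2.resize(S[200:320,230:370],None,fx=5,fy=5,interpolation=2)[:,:,::-1])
```

```text
dx 0.0592 dy 0.1184 dz 0.0373 turn -0.8159 | at hinge xy [-0.0808 -0.    ] z 0.1573 yaw -0.1489 F [-0.2  0.4 -0.3] w 0.0002 t 9.1
```

View pics/g5.png

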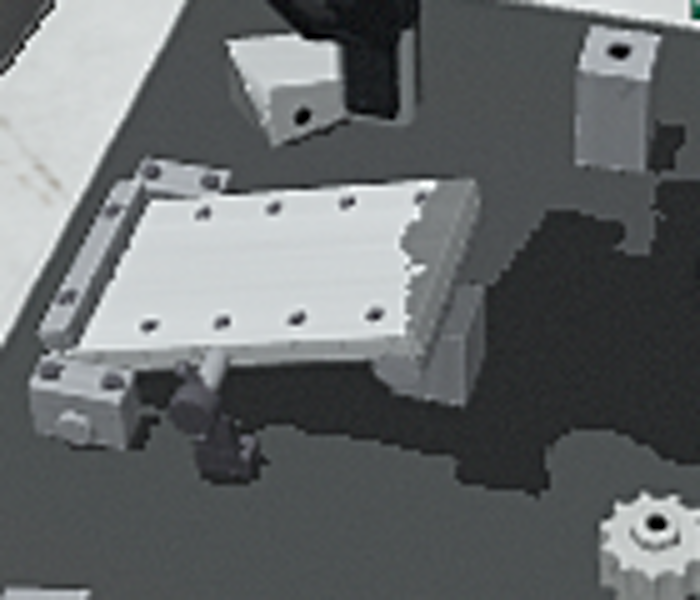

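The plate now rests on the block: the roller end is at about (400,360) in the crop and the block stands upright at (455,345). Next is the wedge.

Call:
steer_hand(
  increments="0.015 0.0296 0 0 | 0.015 0.0296 0 0 | 0.0146 0.0296 0 0 | 0.0146 0.0296 0 0 | 0 0 0 -0.12",
  finger_gap=0.052,
  grip_force=20,
)

```text
clock: 9.55
position: [0.5819, -0.1419, 0.1546]
ee_rot: [0.002, 1.0, -0.015, 0.0]
contact_force: [0.2, 0.6, 0.2]
width: 0.052
gripper_force: 0.0
```

Call:
steer_hand(
  increments="0 0 0 -0.12 | 0 0 0 -0.12 | 0 0 0 -0.12 | 0 0 0 -0.12 | 0 0 0 -0.12",
)

```text
clock: 9.97
position: [0.5792, -0.136, 0.1544]
ee_rot: [-0.001, 0.959, 0.284, -0.001]
contact_force: [-0.6, -0.2, 0.6]
width: 0.0521
gripper_force: 0.0
```

Call:
steer_hand(
  increments="0 0 0.012 -0.096 | 0 0 0.012 0 | 0 0 0 0 | 0 0 0 0",
)

```text
clock: 10.3
position: [0.5789, -0.1357, 0.1305]
ee_rot: [-0.001, 0.945, 0.327, -0.002]
contact_force: [0.0, -1.0, 0.4]
width: 0.0519
gripper_force: 0.0
```

```bash
python3 -c "
from h import *
goto([.5811,-.1363],.056,.667)"
```

```text
dx 0.0014 dy 0.0018 dz 0.0745 turn -0.0002 | at hinge xy [-0.0239 -0.1182] z 0.1305 yaw 0.6668 F [ 0.  -1.   0.4] w 0.0519 t 10.3
```

Call:
steer_hand(
  increments="0.0014 0.0018 0.02 0 | 0 0 0.02 0 | 0 0 0.017 0 | 0 0 0.01 0 | 0 0 0 0",
)

```text
clock: 10.72
position: [0.581, -0.1362, 0.0633]
ee_rot: [-0.001, 0.945, 0.327, -0.002]
contact_force: [-0.8, 0.3, 0.8]
width: 0.0518
gripper_force: 0.0
```

Call:
steer_hand(
  increments="0 0 0 0 | 0 0 0.007 0 | 0 0 0 0 | 0 0 0 0",
)

```text
clock: 11.05
position: [0.5826, -0.1367, 0.0589]
ee_rot: [0.0, 0.945, 0.327, 0.0]
contact_force: [0.7, -0.3, -0.3]
width: 0.052
gripper_force: 0.0
```

```bash
python3 -c "
from h import *
goto([.5811,-.1363],.056,.667)"
```

```text
dx -0.0009 dy -0.0012 dz 0.0029 turn 0.0001 | at hinge xy [-0.0201 -0.1186] z 0.0589 yaw 0.6671 F [ 0.7 -0.3 -0.3] w 0.0520 t 11.1
```

Call:
steer_hand(
  increments="0 0 0 0 | 0 0 0 0 | 0 0 0 0 | 0 0 0 0 | 0 0 0 0",
  finger_gap=0.02,
  grip_force=20,
)

```text
clock: 11.47
position: [0.5827, -0.1368, 0.0591]
ee_rot: [0.0, 0.945, 0.327, 0.0]
contact_force: [0.6, 0.6, 3.9]
width: 0.0294
gripper_force: 21.3
```

```bash
python3 -c "
from h import *
goto([.5811,-.1363],.056,.667)"
```

```text
dx -0.0010 dy -0.0014 dz 0.0031 turn 0.0002 | at hinge xy [-0.0199 -0.1187] z 0.0591 yaw 0.6672 F [0.6 0.6 3.9] w 0.0294 t 11.5
```

Call:
steer_hand(
  increments="0 0 -0.02 0 | 0 0 -0.03 0 | 0 0 -0.025 0 | 0 0 0 0.1 | 0 0 0 0.12",
)

```text
clock: 11.88
position: [0.5834, -0.137, 0.1353]
ee_rot: [0.001, 0.976, 0.219, 0.002]
contact_force: [-0.5, 0.9, -2.0]
width: 0.0299
gripper_force: 20.8
```

Call:
steer_hand(
  increments="0 0 0 0.12 | 0 0 0 0.12 | 0 0 0 0.12 | 0 0 0 0.12 | 0 0 0 0.116",
)

```text
clock: 12.3
position: [0.582, -0.1365, 0.1329]
ee_rot: [-0.0, 0.997, -0.077, -0.001]
contact_force: [0.7, 1.2, -0.9]
width: 0.0291
gripper_force: 20.8
```

Call:
steer_hand(
  increments="0 -0.03 0 0 | 0 -0.03 0 0 | 0 -0.03 0 0 | 0 -0.0287 0 0 | 0 0 0 0",
)

```text
clock: 12.72
position: [0.5999, -0.0143, 0.1329]
ee_rot: [-0.002, 0.997, -0.073, -0.0]
contact_force: [-0.9, -0.4, -0.5]
width: 0.0295
gripper_force: 20.8
```

Call:
steer_hand(
  increments="0 0 0 0 | 0 0 0 0",
)

```text
clock: 12.88
position: [0.5997, -0.0195, 0.1331]
ee_rot: [0.0, 0.997, -0.074, -0.0]
contact_force: [-0.1, -0.2, -1.0]
width: 0.029
gripper_force: 20.8
```

```bash
python3 -c "
from h import *
goto(wf([-.022,0]),.1045,-.1487)"
```

```text
dx -0.0015 dy -0.0002 dz 0.0286 turn 0.0007 | at hinge xy [-0.0205 -0.0002] z 0.1331 yaw -0.1480 F [-0.1 -0.2 -1. ] w 0.0290 t 12.9
```

Call:
steer_hand(
  increments="-0.0015 0 0.012 0 | 0 0 0.012 0 | 0 0 0.004 0 | 0 0 0 0 | 0 0 0 0",
)

```text
clock: 13.3
position: [0.5984, -0.02, 0.1054]
ee_rot: [0.0, 0.997, -0.075, -0.0]
contact_force: [0.6, -0.6, -0.3]
width: 0.0291
gripper_force: 20.8
```

Call:
steer_hand(
  increments="0 0 0.002 0 | 0 0 0.002 0 | 0 0 0.002 0 | 0 0 0 0",
)

```text
clock: 13.63
position: [0.5988, -0.0193, 0.0996]
ee_rot: [0.0, 0.997, -0.074, 0.0]
contact_force: [0.7, -0.3, -0.4]
width: 0.0294
gripper_force: 20.9
```

Call:
steer_hand(
  increments="0 0 0.002 0 | 0 0 0.002 0 | 0 0 0 0",
)

```text
clock: 13.88
position: [0.6, -0.0194, 0.0965]
ee_rot: [0.0, 0.997, -0.074, 0.002]
contact_force: [1.5, -1.7, 5.3]
width: 0.0293
gripper_force: 21.6
```

Call:
steer_hand(
  increments="0 0 0.002 0 | 0 0 0 0 | 0 0 0 0",
)

```text
clock: 14.13
position: [0.6005, -0.0195, 0.0946]
ee_rot: [0.0, 0.997, -0.074, 0.002]
contact_force: [2.5, -1.2, 4.2]
width: 0.0293
gripper_force: 21.7
```

Call:
steer_hand(
  increments="0 0 0.002 0 | 0 0 0 0 | 0 0 0 0",
)

```text
clock: 14.38
position: [0.6009, -0.0196, 0.0927]
ee_rot: [0.0, 0.997, -0.074, 0.003]
contact_force: [3.6, -1.2, 5.3]
width: 0.0293
gripper_force: 21.9
```

Call:
steer_hand(
  increments="0 0 0.002 0 | 0 0 0 0 | 0 0 0 0",
)

```text
clock: 14.63
position: [0.6011, -0.0196, 0.0906]
ee_rot: [0.0, 0.997, -0.074, 0.003]
contact_force: [4.5, -1.6, 4.9]
width: 0.0295
gripper_force: 22.1
```

Call:
steer_hand(
  increments="-0.001 0 0.002 0 | 0 0 0 0 | 0 0 0 0",
)

```text
clock: 14.88
position: [0.6009, -0.0195, 0.0889]
ee_rot: [0.0, 0.997, -0.074, 0.004]
contact_force: [6.0, -2.1, 4.5]
width: 0.0299
gripper_force: 22.3
```

Call:
steer_hand(
  increments="0 0 0.0015 0 | 0 0 0 0 | 0 0 0 0",
)

```text
clock: 15.13
position: [0.6009, -0.0196, 0.0874]
ee_rot: [0.0, 0.997, -0.074, 0.004]
contact_force: [5.7, -1.2, 5.0]
width: 0.0292
gripper_force: 22.5
```

Run:
```python
from h import *
goto(wf([-.018,0]),.088,-.1487)
S,K,T=cam("side")
cv2.imwrite('pics/g6.png',cv2.resize(S[200:300,230:370],None,fx=5,fy=5,interpolation=2)[:,:,::-1])
```

```text
dx 0.0013 dy -0.0000 dz -0.0006 turn -0.0002 | at hinge xy [-0.0193 -0.    ] z 0.0874 yaw -0.1489 F [ 5.7 -1.2  5. ] w 0.0292 t 15.1
```

Call:
steer_hand(
  increments="0 0 0 0 | 0 0 0 0 | 0 0 0 0",
  finger_gap=0.034,
)

```text
clock: 15.43
position: [0.5956, -0.0185, 0.0849]
ee_rot: [-0.0, 0.997, -0.074, -0.002]
contact_force: [-0.6, -0.3, -0.5]
width: 0.0338
gripper_force: 0.1
```

Call:
steer_hand(
  increments="0 0 -0.001 0 | 0 0 0 0 | 0 0 0 0 | 0 0 0 0 | 0 0 0 0",
  finger_gap=0.02,
  grip_force=20,
)

```text
clock: 15.85
position: [0.5972, -0.0189, 0.0867]
ee_rot: [0.0, 0.997, -0.074, -0.0]
contact_force: [-0.7, 0.6, -0.7]
width: 0.0292
gripper_force: 23.4
```

```bash
python3 -c "
from h import *
goto(wf([-.018,0]),.088,-.1487)"
```

```text
dx 0.0051 dy 0.0001 dz -0.0013 turn -0.0002 | at hinge xy [-0.0231  0.0001] z 0.0867 yaw -0.1489 F [-0.7  0.6 -0.7] w 0.0292 t 15.8
```

Call:
steer_hand(
  increments="0.0029 0 0.0007 0 | 0 0 0 0 | 0 0 0 0",
)

```text
clock: 16.1
position: [0.6006, -0.0194, 0.0861]
ee_rot: [0.0, 0.997, -0.074, 0.0]
contact_force: [0.4, -0.0, -0.9]
width: 0.0292
gripper_force: 23.4
```

Call:
steer_hand(
  increments="0.0029 0 0.0008 0 | 0 0 0 0 | 0 0 0 0",
)

```text
clock: 16.35
position: [0.6029, -0.0198, 0.0853]
ee_rot: [0.0, 0.997, -0.074, -0.0]
contact_force: [-2.4, 0.2, -0.5]
width: 0.0295
gripper_force: 23.5
```

Run:
```python
from h import *
goto(wf([-.018,0]),.088,-.1487)
S,K,T=cam("side")
cv2.imwrite('pics/g7.png',cv2.resize(S[200:300,230:370],None,fx=5,fy=5,interpolation=2)[:,:,::-1])
```

```text
dx -0.0007 dy 0.0001 dz -0.0027 turn -0.0001 | at hinge xy [-0.0173  0.0001] z 0.0853 yaw -0.1488 F [-2.4  0.2 -0.5] w 0.0295 t 16.4
```

Call:
steer_hand(
  increments="0.0019 0 0.0006 0 | 0 0 0 0 | 0 0 0 0",
)

```text
clock: 16.65
position: [0.6029, -0.0198, 0.0849]
ee_rot: [-0.0, 0.997, -0.074, -0.002]
contact_force: [-5.2, 1.5, 3.9]
width: 0.0294
gripper_force: 24.0
```

Call:
steer_hand(
  increments="0.0019 0 0.0006 0 | 0 0 0 0 | 0 0 0 0",
)

```text
clock: 16.9
position: [0.603, -0.0197, 0.0845]
ee_rot: [-0.0, 0.997, -0.074, -0.004]
contact_force: [-10.2, 1.3, 8.2]
width: 0.0293
gripper_force: 24.5
```

```bash
python3 -c "
from h import *
goto(wf([-.018,0]),.088,-.1487)"
```

```text
dx -0.0007 dy 0.0001 dz -0.0035 turn 0.0001 | at hinge xy [-0.0173  0.0001] z 0.0845 yaw -0.1486 F [-10.2   1.3   8.2] w 0.0293 t 16.9
```

Call:
steer_hand(
  increments="-0.001 0 -0.0015 0 | 0 0 0 0 | 0 0 0 0 | 0 0 0 0",
  finger_gap=0.037,
)

```text
clock: 17.23
position: [0.6068, -0.0204, 0.0859]
ee_rot: [0.0, 0.997, -0.074, 0.001]
contact_force: [-0.3, 1.0, -0.3]
width: 0.0367
gripper_force: 0.0
```

Call:
steer_hand(
  increments="0 0 -0.02 0 | 0 0 -0.03 0 | 0 0 -0.04 0 | -0.03 0 -0.03 0 | -0.03 0 0 0",
)

```text
clock: 17.65
position: [0.5523, -0.0122, 0.2115]
ee_rot: [0.001, 0.997, -0.074, 0.007]
contact_force: [0.7, 0.0, -0.3]
width: 0.0367
gripper_force: 0.0
```

Call:
steer_hand(
  increments="-0.035 0 0 0 | -0.035 0 0 0 | -0.035 0 0 0 | -0.035 0 0 0 | 0 0 0 0",
)

```text
clock: 18.07
position: [0.401, 0.0108, 0.2044]
ee_rot: [-0.0, 0.997, -0.074, -0.004]
contact_force: [0.3, -0.2, -0.0]
width: 0.0366
gripper_force: 0.0
```

Call:
steer_hand(
  increments="0 0.04 0 0 | 0 0.04 0 0 | 0 0.04 0 0 | 0 0.04 0 0 | 0 0 0 0",
)

```text
clock: 18.48
position: [0.3855, -0.156, 0.2058]
ee_rot: [0.003, 0.997, -0.078, 0.001]
contact_force: [0.7, 0.1, -0.3]
width: 0.0371
gripper_force: 0.0
```

Run:
```python
from h import *
S,K,T=cam("side");I,_,_=cam("top")
np.savez("e.npz",S=S,I=I)
a=cv2.resize(S[195:305,230:340],None,fx=3.6,fy=3.6,interpolation=2);b=cv2.resize(I[180:290,250:360],None,fx=3.6,fy=3.6,interpolation=2)
cv2.imwrite('pics/end.png',np.hstack([a,b])[:,:,::-1])
```

```text
(no output)
```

View pics/end.png

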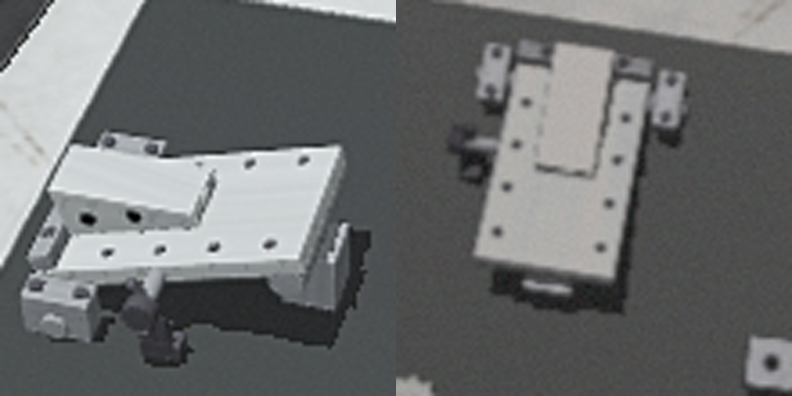

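The side view shows the wedge lying on the plate, its near edge running from (50,188) to (195,215). The top view shows it square and mid-width, with corners (555,43), (613,48), (596,175) and (537,166). I'll check the corners numerically.

Run:
```python
from h import *
z=np.load("c.npz");K,T,K2,T2=[z[k] for k in("K","T","K2","T2")];e=np.load("e.npz");I=e["I"]
ft=lambda x,y:((x-396)/3.6+250-.36,y/3.6+180-.36); fs=lambda x,y:(x/3.6+230-.36,y/3.6+195-.36)
for n,a,b in(("thickL",(555,42),(50,188)),("thickR",(614,48),(72,146)),("thinL",(537,166),(192,215)),("thinR",(596,175),(212,170))):
    p=tri([(K,T,*ft(*a)),(K2,T2,*fs(*b))]); print(n,"tri z %.4f"%p[2],"top-ray@.0765 hinge",hf(ray(K,T,*ft(*a),.0765)).round(4))
print("expect x thick .0142 thin -.0487, y +-.015")
for n,a,b in(("plL",(497,232),(269,244)),("plR",(600,248),(304,160)),("lowL",(526,103),(108,252))):
    p=tri([(K,T,*ft(*a)),(K2,T2,*fs(*b))]);print(n,"z %.4f"%p[2],hf(p).round(4))
print("block front visible mid", hf(ray(K,T,*ft(547,290),.06)).round(4))
s=manip.get_state();print(s["clock"],s["contact_force"].round(1))
```

```text
thickL tri z 0.0761 top-ray@.0765 hinge [0.0157 0.0146]
thickR tri z 0.0734 top-ray@.0765 hinge [ 0.0173 -0.0154]
thinL tri z 0.0734 top-ray@.0765 hinge [-0.0486  0.0128]
thinR tri z 0.0719 top-ray@.0765 hinge [-0.0485 -0.0172]
expect x thick .0142 thin -.0487, y +-.015
plL z 0.0783 [-0.0846  0.0266]
plR z 0.0784 [-0.0848 -0.0254]
lowL z 0.0563 [-0.0133  0.0263]
block front visible mid [-0.1077 -0.0012]
18.5833 [-0.6  0.5 -0. ]
```

Run:
```python
from h import *
imgs=[];
for i in range(6): I,K,T=cam("top"); imgs.append(cv2.cvtColor(I,cv2.COLOR_RGB2GRAY).astype(float))
g=cv2.GaussianBlur(np.mean(imgs,0),(3,3),0)
ft=lambda x,y:np.array(((x-396)/3.6+250-.36,y/3.6+180-.36))
def edge(a,b,f=(.12,.9)):
    a,b=ft(*a),ft(*b);n=np.array([b[1]-a[1],a[0]-b[0]]);n/=np.linalg.norm(n);P=[]
    o=np.arange(-2.5,2.51,.1)
    for s in np.linspace(*f,40):
        q=a+s*(b-a);L=q+o[:,None]*n
        v=cv2.remap(g.astype(np.float32),L[:,0].astype(np.float32)[None],L[:,1].astype(np.float32)[None],cv2.INTER_CUBIC)[0]
        d=np.abs(np.gradient(v))**2;P.append(ray(K,T,*(q+n*(o@d/d.sum())),.0765)[:2])
    vx,vy,x,y=cv2.fitLine(np.float32(P),cv2.DIST_HUBER,0,.0005,.001).ravel();return np.arctan2(vy,vx),hf([x,y])
for n,a,b in(("R side",(596,175),(614,48)),("L side",(537,166),(555,42)),("thin",(537,166),(596,175)),("thick",(555,42),(614,48))):
    t,c=edge(a,b); t=(t-yaw+np.pi/4)%(np.pi/2)-np.pi/4; print(n,"yaw rel granite %.3f"%t,c.round(4))
```

```text
R side yaw rel granite 0.001 [-0.016  -0.0165]
L side yaw rel granite 0.008 [-0.0116  0.0144]
thin yaw rel granite 0.002 [-0.049  -0.0021]
thick yaw rel granite 0.003 [ 0.016  -0.0009]
```

```bash
python3 -c "
from rig import manip
print(manip.sign_off())"
```

```text
the job is handed in; nothing more can be done
None
```

I handed the job in at about 19 s; the judge's result was not shown. The 30 mm block stands upright under the roller. The plate is pressed down onto it. The wedge lies thick end downhill against the stop, square within about 0.01 rad and about 1 mm off mid-width. I could not measure two limits directly: the roller's contact force, and the top's level (image heights agree to about 4 mm).

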